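# Open the fume hood sash to its working mark and start the blower

## Robot

A 6-joint arm with a two-finger parallel gripper is mounted at the origin on a cart in front of the work surface, level with it; the furniture and walls round the work are solid. World frame = base frame: x ahead of the robot, y to its left, z up, the work surface at z = 0. Lengths are in m, angles in degrees, forces in N, time in s.
With the tool pointing down it reaches from about 0.4 to 0.825 m from the base axis. Payload 7 kg.
Tool frame: the origin (TCP) lies on the centre line of the jaws, within the pads' length; the fingertips stand 11 mm ahead of it and the grasp point (between the pads) lies 8 mm behind it; z points along the fingers, y is the direction in which the jaws open and shut (so a half turn about z gives the same grasp; the last joint's range is limited). The gripper opens to 88 mm and grips with 3 to 60 N. Pads are 19 mm wide; open, the fingers measure 130 mm over their backs; the gripper's body (78 mm by 193 mm) begins 47 mm behind the grasp point.
Start: joints at [-51.331, 20.546, 0.682, 0, -70.136, -16.507], TCP at [0.255, -0.625, 0.238] pointing down, gripper open.
Joint ranges: [-176.03, 176.03], [-82.01, 121.73], [-58.28, 71.71], [-173.87, 95.51], [-174.79, -0.11], [-173.66, 173.66]. Speed limits (degrees/s): [136.94, 136.94, 172.46, 180, 180, 180].

## Interface

Orientations are given as [roll, pitch, yaw] about the fixed x, y, z axes, in that order (R = Rz(yaw) Ry(pitch) Rx(roll)).
In Python, from plant import ctrl, cams, order gives the robot as it stands.
- The arm moves only by the tool jog_arm, never from a script. Its argument "motion" is a list of rows, each an object with "offset": the shift along the tool's x, y, z in mm, a list of three; "roll": the turn about the tool's z in rad; "hand": the finger opening in mm, from 0 to 87.6. A call has 1 to 20 rows; each row is the pose to reach, as a shift and turn from the pose commanded when the call began, along the tool's axes at that moment; what a row does not reach only later rows make up. A row lasts 1/12 s, in which the tool goes at most 41.7 mm and 7.16 degrees, less where a joint would pass 70% of its speed; a pose out of reach is approached as far as the arm can. A call with a gripper value outside its range is refused whole. The fingers move at their own pace and stop on an object; the grip force is fixed at half the most. Time passes only in rows, so rows that repeat a pose let the fingers close. It gives the time, the measured TCP pose, the force and the opening at its end, in the units of the state.
- ctrl.get_obs(): the state, without advancing time (a new reading comes with each control period).
- cams.snapshot(name): name is "side" or "top"; returns a dict with "img" (480x640x3 uint8, red, green, blue), "K" (3x3 intrinsics, pixels), "cam_to_world" (4x4, takes a point from camera to world coordinates). Camera axes: x right, y down, z forward; pixel columns grow to the right and rows downward; lengths in m; the calibration is good to about 2 mm. A picture is of the moment at which its call begins. There is no depth.
- order.close_job(): hands the job in, once; it reports no verdict.
The state is a dict: "clock": time; "joint_pos": joint angles; "qvel": joint speeds; "tau": joint torques, N m; "tool_pos": TCP position; "orientation": TCP orientation; "force": force on the tool from outside, world axes, zero at the start; "moment": the same for the moment, N m; "opening": finger opening in m.
Only numpy, scipy, OpenCV 4.12 (cv2) and the standard library are available. Lean on these libraries where they do the work, as an engineer would, in place of code of your own. Each camera call takes 0.05 s, during which the arm holds its last target. There are 200 camera calls.

## Task

Get the small bench fume hood ready for work: with a fingertip beneath the black lip of its sliding window, push the window up until the orange pointer on the lip is level with the green clip on the left jamb, and leave it standing there. Then press the green button on the grey blower switch box fully down and let it come back up; do not press it before the window is set. Only push and press: do not pinch the window, and leave the clip and all the other things where they are.

Things in the scene. Friction and masses are not known exactly. Their poses are not given: they have to be found in the camera images.
- hood: White bench fume hood, fixed to the worktop, 316 mm wide (its y), 160 mm deep at the foot (its x), 240 mm high, jambs to 310 mm. Origin: in the underside, mid width, 100 mm behind the front of the foot; its own -x is the front that faces the robot. The front leans back 25 degrees from vertical (top away from the robot) between two aluminium jambs. Position and yaw (within about 0.2 rad) vary.
- lip: Black bar along the bottom of the window, 260 mm wide, 53 deep, 9 thick, orange pointer at its left (+y) end. Its z axis is the way the window slides up (25 degrees back from vertical); its -x axis points at the robot and 25 degrees upward. Origin: in the underside, mid width, 45 mm behind the front edge. These front 45 mm stand out before the pane and the sill, free from below.
- lip_edge (a point): Middle of the lower front edge of the lip, at the underside; axes as the lip. About 79 mm above the worktop when the window is shut. Push up here from beneath.
- glass: The clear pane above the lip with its aluminium frame (256 mm wide, 240 mm high along the slope, 9 mm thick) and a 26 mm deep aluminium ledge upon the lip, set back 22 mm from the lip's front edge. Rises with the lip. Axes and origin as the lip.
- sash (a joint): How far the window is raised along its slope, in m: 0 shut, 0.16 fully up; starts between 0 and 0.03. It is counterweighted: it stays where it is left, and takes about 3 N (plus 15 N per m/s) to slide either way.
- mark (a joint): Height of the green clip along the same slope, in m: the window is level with the clip when joint sash has the same value. Set between 0.07 and 0.13; a tight clip that must not be moved.
- sash_pointer (a point): Outer end of the orange pointer (16 mm long, 6 mm high) at the left end of the lip, mid height; axes as the lip.
- mark_pointer (a point): Inner edge, mid height, of the green clip (20 mm wide, 18 mm high, with a white middle line) on the left jamb, 2 mm beside the pointer's track; axes as the lip.
- fan_box: Grey blower switch box fixed on the worktop, 85 x 85 mm, 36 mm high, with one green button on top; origin: centre of its underside. It stands to the left or to the right of the hood.
- fan_button_top (a point): Centre of the top of the green button (32 mm across, in a black collar) at rest; moves down with it. Press straight down.
- fan_button (a joint): How far the button is pressed, in m: 0 up, 0.006 fully down; a spring of about 5 N at the end of its travel brings it back up.
- petri: Loose petri dish on the hood's floor, 90 mm across, 12 mm high; origin: centre of the underside. Leave alone.
- tipbox: Loose smoke-grey tip box with lid, 89 x 120 x 65 mm, beside the hood on the side opposite to the switch box; origin: centre of the underside. Leave alone.
- wash_bottle: Loose wash bottle with red cap, 70 x 111 x 191 mm, behind on the left; origin: centre of the underside. Leave alone.
- tape: Loose roll of label tape, 77 mm across, 19 mm high, on the left; origin: centre of the underside. Leave alone.
- marker: Loose green marker lying near the front edge of the worktop, left of the middle, 128 mm long, 14 mm high; origin: centre of the underside. Leave alone.
- scissors: Loose small scissors lying near the front edge of the worktop, right of the middle, 160 mm long, 7 mm high; origin: centre of the underside. Leave alone.
Mind the look-alikes: they are no part of the job. What is shaped like the fan_box but turquoise is not meant.

How it is judged (in metres and radians):
On the way, in this order (a step that is already met when the one before it is completed fails the run):
1. the fingers bear on the lip, and not on the glass, while the window is still well below the mark (contact force between the fingers and lip above 0.7 N and contact force between the fingers and glass below 0.7 N and z of sash_pointer in the frame of mark_pointer below -0.02 m), for 0.1 s.
2. the window has been pushed up to the mark and stands still there (z of sash_pointer in the frame of mark_pointer between -0.01 and 0.01 m and velocity of joint sash between -0.01 and 0.01 m/s), for 0.3 s.
3. the green button is pressed fully down by the fingers (value of joint fan_button above 0.0045 m and contact force between the fingers and anything else above 1 N), for 0.04 s.
At the end, for the whole second after the job is handed in: The orange pointer is within 10 mm of the clip's middle line (along the slope), the window stands still, the button has been pressed after that and is up again, and the loose things lie within 30 mm of where they were (all of step 2 and value of joint fan_button below 0.002 m and distance of each of petri, tipbox, wash_bottle, tape, marker, scissors from where it was at the start of the episode below 0.03 m); the robot touches nothing.
It fails at once if the window is pinched: the fingers bear on the lip and on the glass or its ledge at once (contact force between the fingers and lip above 1.5 N and contact force between the fingers and glass above 1.5 N).
It fails at once if the button is pressed while the window is more than 15 mm off the mark (value of joint fan_button above 0.003 m and (z of sash_pointer in the frame of mark_pointer below -0.015 m or z of sash_pointer in the frame of mark_pointer above 0.015 m)).
It fails at once if the green clip is shifted by more than 5 mm (distance of mark_pointer from where it was at the start of the episode above 0.005 m).
It fails at once if a bystander is lifted, tipped or displaced by more than 30 mm (distance of any of petri, tipbox, wash_bottle, tape, marker, scissors from where it was at the start of the episode above 0.03 m or angle between any of wash_bottle, tipbox's own z axis and vertical above 0.4 rad).
It also fails if it takes over 48 s, if anything falls off the work surface, if the arm or the gripper's body presses on something with over 40 N, if the wrist force passes 120 N, or if a joint passes its speed limit or range.

## Working session

There is one attempt and no reset: what is moved stays moved. The work goes in short steps, Python scripts to look and compute and a tool call to move; the robot and the scene stay as the last step left them, time stands still between calls to the robot, and variables do not carry over. Pictures are saved under pics/ and viewed, about 8 in all and at most 12, crops included, and the job is handed in when it is done.

Besides the shell and the picture viewer there is one more tool, called by a JSON object that holds its "name" and its "arguments", one argument or row to a line. jog_arm: Moves the arm, as the interface text tells. Its arguments: {"type":"object","properties":{"motion":{"type":"array"}},"required":["motion"]}

```bash
mkdir -p pics; ls
python3 - <<'E'
from plant import ctrl,cams
import cv2,numpy as np
print(ctrl.get_obs())
for n in("side","top"):
    s=cams.snapshot(n);cv2.imwrite(f"pics/{n}0.png",s["img"][:,:,::-1]);np.savez(f"{n}0.npz",**s);print(s["K"],s["cam_to_world"])
E
```

```text
pics
{'clock': 0.0, 'joint_pos': array([-5.13319620e+01,  2.05892162e+01,  6.34218819e-01, -1.86653302e-02,
       -7.01347566e+01, -1.65070926e+01]), 'qvel': array([ 0.06133544,  0.08526901, -0.01725634, -0.10217207,  0.03627314,
        0.05534066]), 'tau': array([ 6.00043259e-04, -5.82719064e+01,  2.93059140e+01,  6.99768886e+00,
        6.81325051e-03, -1.37835950e-04]), 'tool_pos': array([ 0.25441692, -0.62472222,  0.23665566]), 'orientation': array([ 1.79908959e+02, -8.68085948e-03, -1.57845404e+02]), 'force': array([-0.36408346, -0.4143124 ,  1.06897035]), 'moment': array([-0.03552625,  0.00050418,  0.06057774]), 'opening': 0.08791069835368483}
[[473.30118777   0.         315.53520794]
 [  0.         473.30118777 237.97051075]
 [  0.           0.           1.        ]] [[-0.94222084 -0.20558869  0.26448665  0.19974757]
 [-0.33439347  0.53002763 -0.77926358  0.93845998]
 [ 0.02002255 -0.82268099 -0.56815059  0.71968702]
 [ 0.          0.          0.          1.        ]]
[[531.30052425   0.         322.33120389]
 [  0.         531.30052425 244.19627157]
 [  0.           0.           1.        ]] [[-2.26654457e-02 -9.77843049e-01  2.08108743e-01  1.80324060e-01]
 [-9.99742011e-01  2.24770135e-02 -3.27043858e-03  8.00533896e-02]
 [-1.47968739e-03 -2.08129179e-01 -9.78100228e-01  1.57368393e+00]
 [ 0.00000000e+00  0.00000000e+00  0.00000000e+00  1.00000000e+00]]
```

View pics/side0.png

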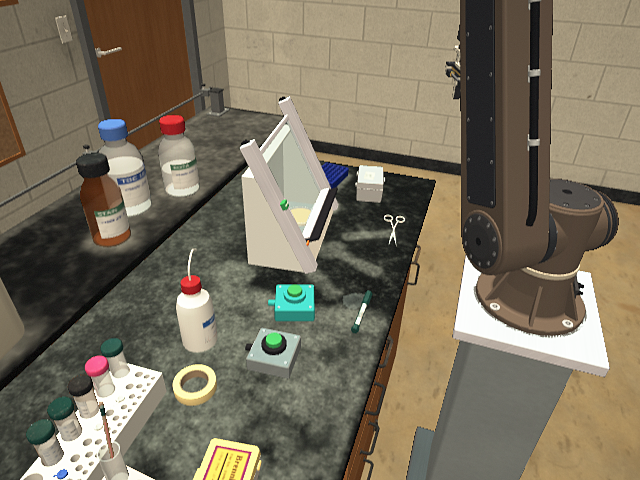

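View pics/top0.png

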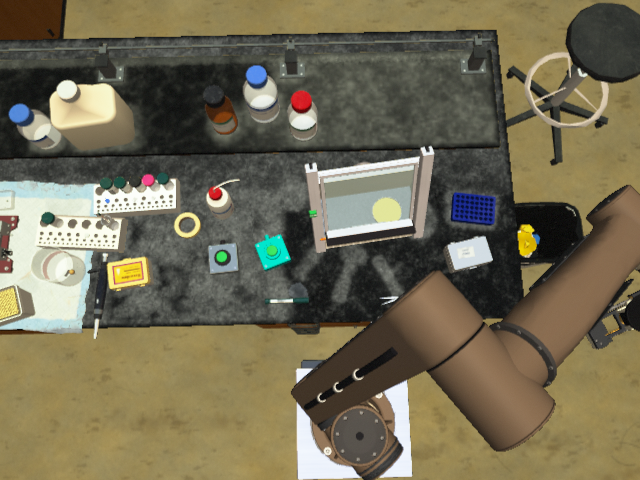

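The grey box has its green button at side (273,341) and top (222,257). The turquoise one, at side (295,291) and top (272,251), is the look-alike. The orange pointer is near side (309,240) and top (322,238), and the clip near side (284,204) and top (312,213). I'll confirm these in one enlarged composite.

Run:
```python
import cv2,numpy as np
s=cv2.imread("pics/side0.png");t=cv2.imread("pics/top0.png")
a=cv2.resize(s[180:380,235:368],None,fx=3,fy=3,interpolation=cv2.INTER_CUBIC)
b=cv2.resize(t[140:280,200:440],(400,233),interpolation=cv2.INTER_CUBIC)
c=cv2.resize(t[200:260,300:365],(398,367),interpolation=cv2.INTER_CUBIC)
o=np.zeros((600,800,3),np.uint8);o[:600,:399]=a;o[:233,400:800]=b;o[233:600,400:798]=c
cv2.imwrite("pics/crop1.png",o)
```

```text
(no output)
```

View pics/crop1.png

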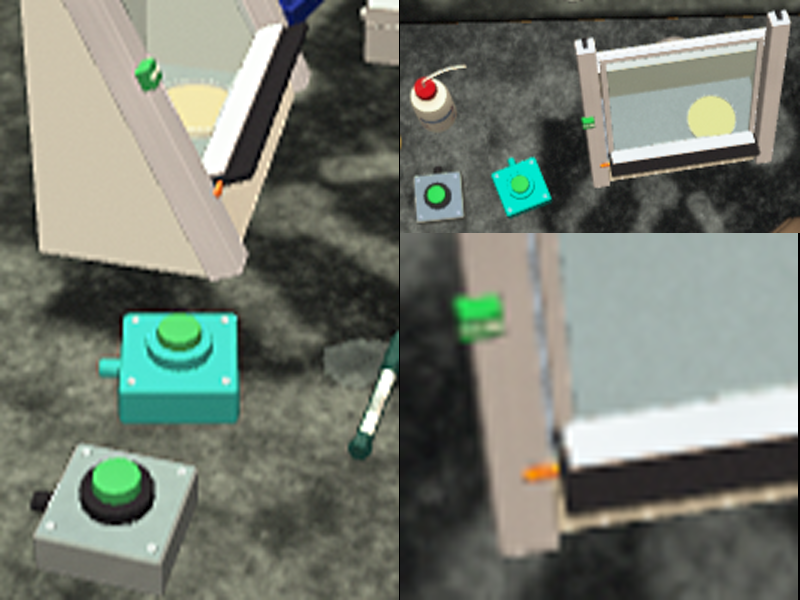

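```bash
cat > h.py <<'E'
import numpy as np
from scipy.optimize import least_squares
C={n:dict(np.load(f"{n}0.npz")) for n in("side","top")}
def proj(p,n):
    c=C[n];q=(np.linalg.inv(c["cam_to_world"])@np.append(p,1))[:3];u=c["K"]@q;return u[:2]/u[2]
def tri(s,t):
    r=least_squares(lambda p:np.r_[proj(p,"side")-s,proj(p,"top")-t],[.6,.1,.1]);return r.x,np.abs(r.fun).max()
def axes(yaw):
    c,s=np.cos(yaw),np.sin(yaw);Rz=np.array([[c,-s,0],[s,c,0],[0,0,1]])
    a=np.radians(25);return Rz@np.array([[np.cos(a),0,np.sin(a)],[0,1,0],[-np.sin(a),0,np.cos(a)]])
E
python3 - <<'E'
from h import *
for n,s,t in [("button",(273.8,339.5),(221.6,256.2)),("pointer",(307.2,244.5),(320,238.8)),("clip",(286,204.5),(316.4,215.1)),("lipL",(317.5,240.5),(327.7,245.5))]:
    print(n,*tri(s,t))
obs=[("top",.13,(327.7,245.5)),("top",-.13,(414,235)),("side",.13,(317.5,240.5)),("side",-.13,(336.7,189.2))]
f=lambda p:np.concatenate([proj(p[:3]+axes(p[3])@[0,y,0],n)-u for n,y,u in obs])
r=least_squares(f,[.6,0,.1,0]);print("edge",r.x,r.fun.round(1))
A=axes(r.x[3]);P=tri((307.2,244.5),(320,238.8))[0];M=tri((286,204.5),(316.4,215.1))[0]
print(A.T@(P-r.x[:3]),A.T@(M-P)); print(A)
E
```

```text
button [0.47263788 0.36885649 0.05129657] 0.8617608213718313
pointer [0.51327274 0.08085743 0.07068241] 1.0009009998651663
clip [0.55974917 0.08977074 0.17451928] 0.11896995216500272
lipL [0.49401678 0.05937748 0.07276293] 0.4905375536312988
edge [ 0.50796789 -0.06586944  0.07500317  0.11618712] [-1.2  0.7  1.4 -1.  -0.5  0.1  0.6  0.3]
[0.02201723 0.14512264 0.00549937] [-0.00110893  0.0034654   0.11405421]
[[ 0.90019734 -0.11592588  0.41976891]
 [ 0.10506453  0.99325787  0.04899239]
 [-0.42261826  0.          0.90630779]]
```

{"name": "jog_arm", "arguments": {
  "motion": [
    {"offset": [-396, 436, 0], "roll": 0.27, "hand": 0},
    {"offset": [-396, 436, 0], "roll": 0.27, "hand": 0},
    {"offset": [-396, 436, 0], "roll": 0.27, "hand": 0},
    {"offset": [-396, 436, 0], "roll": 0.27, "hand": 0},
    {"offset": [-396, 436, 0], "roll": 0.27, "hand": 0},
    {"offset": [-396, 436, 0], "roll": 0.27, "hand": 0},
    {"offset": [-396, 436, 0], "roll": 0.27, "hand": 0},
    {"offset": [-396, 436, 0], "roll": 0.27, "hand": 0},
    {"offset": [-396, 436, 0], "roll": 0.27, "hand": 0},
    {"offset": [-396, 436, 0], "roll": 0.27, "hand": 0},
    {"offset": [-396, 436, 0], "roll": 0.27, "hand": 0},
    {"offset": [-396, 436, 0], "roll": 0.27, "hand": 0},
    {"offset": [-396, 436, 0], "roll": 0.27, "hand": 0},
    {"offset": [-396, 436, 0], "roll": 0.27, "hand": 0},
    {"offset": [-396, 436, 0], "roll": 0.27, "hand": 0},
    {"offset": [-396, 436, 0], "roll": 0.27, "hand": 0},
    {"offset": [-396, 436, 0], "roll": 0.27, "hand": 0},
    {"offset": [-396, 436, 0], "roll": 0.27, "hand": 0},
    {"offset": [-396, 436, 0], "roll": 0.27, "hand": 0},
    {"offset": [-396, 436, 0], "roll": 0.27, "hand": 0}
  ]
}}

```text
clock: 1.77
tool_pos: [0.4565, -0.0729, 0.2375]
orientation: [-180.0, -0.0, -173.4]
force: [-0.1, -0.5, 0.2]
opening: 0.0007
```

{"name": "jog_arm", "arguments": {
  "motion": [
    {"offset": [0, 0, 40], "roll": 0, "hand": 0},
    {"offset": [0, 0, 80], "roll": 0, "hand": 0},
    {"offset": [0, 0, 120], "roll": 0, "hand": 0},
    {"offset": [0, 0, 150], "roll": 0, "hand": 0},
    {"offset": [0, 0, 168], "roll": 0, "hand": 0},
    {"offset": [0, 0, 168], "roll": 0, "hand": 0},
    {"offset": [0, 0, 168], "roll": 0, "hand": 0}
  ]
}}

```text
clock: 2.35
tool_pos: [0.4564, -0.0728, 0.0693]
orientation: [-180.0, -0.1, -173.4]
force: [-0.3, 0.6, 0.8]
opening: 0.0002
```

Run:
```python
from plant import ctrl,cams
import cv2,numpy as np
s=cams.snapshot("side")["img"][:,:,::-1];t=cams.snapshot("top")["img"][:,:,::-1]
a=cv2.resize(s[170:300,235:395],(800,650),interpolation=cv2.INTER_CUBIC)[:600]
cv2.imwrite("pics/c2.png",a)
```

```text
(no output)
```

View pics/c2.png

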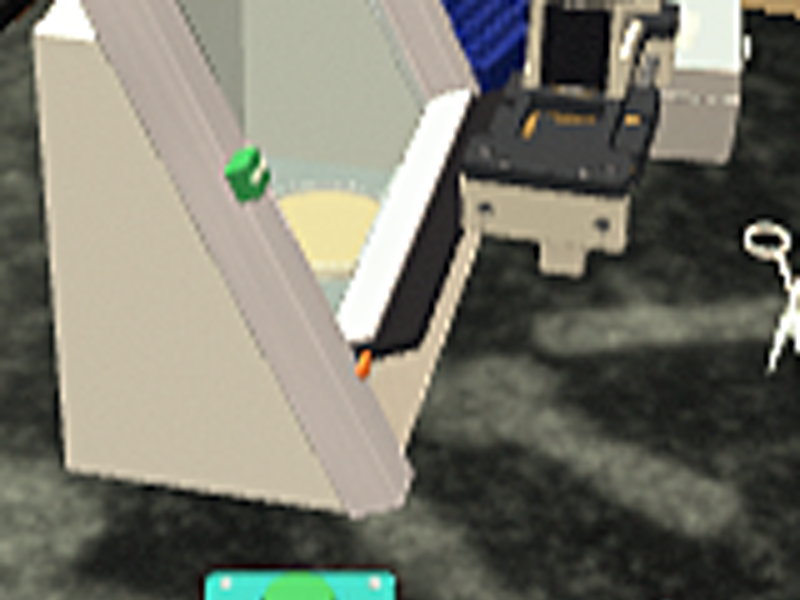

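{"name": "jog_arm", "arguments": {
  "motion": [
    {"offset": [-12, 0, 0], "roll": 0, "hand": 0},
    {"offset": [-24, 0, 0], "roll": 0, "hand": 0},
    {"offset": [-32, 0, 0], "roll": 0, "hand": 0},
    {"offset": [-36, 0, 0], "roll": 0, "hand": 0},
    {"offset": [-38, 0, 0], "roll": 0, "hand": 0},
    {"offset": [-38, 0, 0], "roll": 0, "hand": 0},
    {"offset": [-38, 0, 0], "roll": 0, "hand": 0}
  ]
}}

```text
clock: 3.03
tool_pos: [0.4945, -0.0675, 0.0694]
orientation: [180.0, -0.0, -173.3]
force: [0.4, -0.2, -0.2]
opening: 0.0003
```

{"name": "jog_arm", "arguments": {
  "motion": [
    {"offset": [-1, 0, 0], "roll": 0, "hand": 0},
    {"offset": [-2, 0, 0], "roll": 0, "hand": 0},
    {"offset": [-3, 0, 0], "roll": 0, "hand": 0},
    {"offset": [-4, 0, 0], "roll": 0, "hand": 0},
    {"offset": [-4, 0, 0], "roll": 0, "hand": 0}
  ]
}}

```text
clock: 3.45
tool_pos: [0.4951, -0.0676, 0.069]
orientation: [180.0, -0.4, -173.3]
force: [-11.6, 1.2, 7.8]
opening: 0.0008
```

{"name": "jog_arm", "arguments": {
  "motion": [
    {"offset": [-1, 0, -2], "roll": 0, "hand": 0},
    {"offset": [-2, 0, -4], "roll": 0, "hand": 0},
    {"offset": [-3, 0, -6], "roll": 0, "hand": 0},
    {"offset": [-4, 0, -9], "roll": 0, "hand": 0},
    {"offset": [-5, 0, -11], "roll": 0, "hand": 0},
    {"offset": [-6, 0, -13], "roll": 0, "hand": 0},
    {"offset": [-7, 0, -15], "roll": 0, "hand": 0},
    {"offset": [-8, 0, -18], "roll": 0, "hand": 0},
    {"offset": [-8, 0, -18], "roll": 0, "hand": 0}
  ]
}}

```text
clock: 4.2
tool_pos: [0.5032, -0.0665, 0.0868]
orientation: [180.0, -0.3, -173.4]
force: [-8.6, -0.1, 3.0]
opening: 0.0003
```

Run:
```python
from plant import ctrl,cams
import cv2,numpy as np
s=cams.snapshot("side")["img"][:,:,::-1]
cv2.imwrite("pics/c3.png",cv2.resize(s[170:290,235:395],(800,600),interpolation=cv2.INTER_CUBIC))
```

```text
(no output)
```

View pics/c3.png

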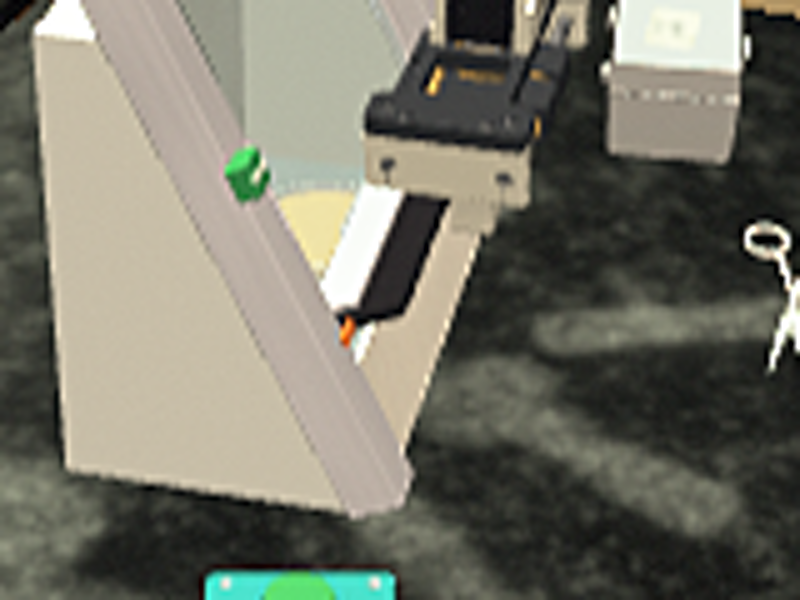

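The pointer has moved from (362,365) to (347,332) in this crop while the clip stays at (250,172), so the push works. It has risen about 19 mm, and I'll go on up.

{"name": "jog_arm", "arguments": {
  "motion": [
    {"offset": [-1.5, 0, -3], "roll": 0, "hand": 0},
    {"offset": [-3, 0, -6.5], "roll": 0, "hand": 0},
    {"offset": [-4.5, 0, -9.5], "roll": 0, "hand": 0},
    {"offset": [-6, 0, -13], "roll": 0, "hand": 0},
    {"offset": [-7.5, 0, -16], "roll": 0, "hand": 0},
    {"offset": [-9, 0, -19.5], "roll": 0, "hand": 0},
    {"offset": [-10.5, 0, -22.5], "roll": 0, "hand": 0},
    {"offset": [-12, 0, -25.5], "roll": 0, "hand": 0},
    {"offset": [-13.5, 0, -29], "roll": 0, "hand": 0},
    {"offset": [-15, 0, -32], "roll": 0, "hand": 0},
    {"offset": [-16.5, 0, -35.5], "roll": 0, "hand": 0},
    {"offset": [-18, 0, -38.5], "roll": 0, "hand": 0},
    {"offset": [-19.5, 0, -42], "roll": 0, "hand": 0},
    {"offset": [-21, 0, -45], "roll": 0, "hand": 0},
    {"offset": [-22.5, 0, -48], "roll": 0, "hand": 0},
    {"offset": [-24, 0, -51.5], "roll": 0, "hand": 0},
    {"offset": [-25.5, 0, -54.5], "roll": 0, "hand": 0},
    {"offset": [-27, 0, -58], "roll": 0, "hand": 0},
    {"offset": [-28, 0, -60], "roll": 0, "hand": 0},
    {"offset": [-28, 0, -60], "roll": 0, "hand": 0}
  ]
}}

```text
clock: 5.92
tool_pos: [0.531, -0.063, 0.1466]
orientation: [180.0, -0.4, -173.3]
force: [-10.8, 2.9, 3.1]
opening: 0.0006
```

Run:
```python
from plant import ctrl,cams
import cv2,numpy as np
s=cams.snapshot("side")["img"][:,:,::-1];t=cams.snapshot("top")["img"][:,:,::-1]
o=np.zeros((600,800,3),np.uint8)
o[:,:400]=cv2.resize(s[180:255,270:320],(400,600),interpolation=cv2.INTER_CUBIC)
o[:,400:]=cv2.resize(t[190:250,300:340],(400,600),interpolation=cv2.INTER_CUBIC)
cv2.imwrite("pics/c4.png",o)
```

```text
(no output)
```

View pics/c4.png

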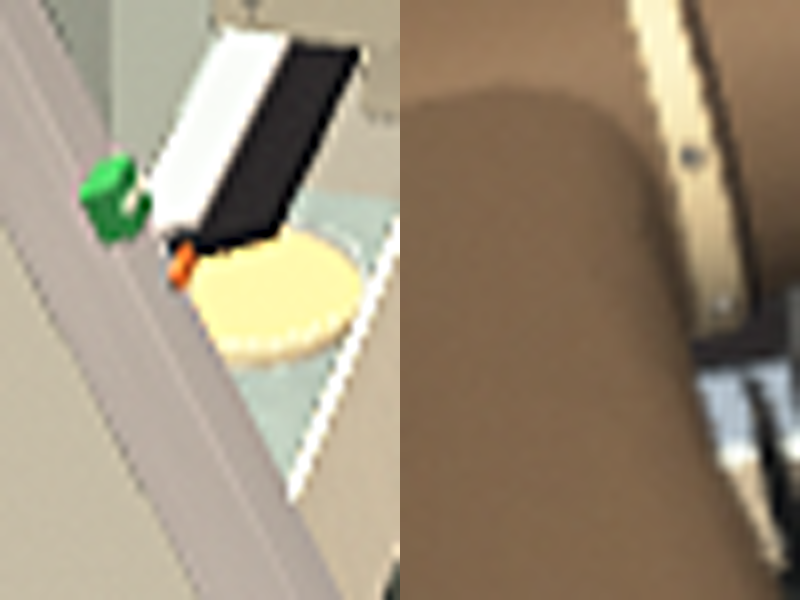

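Run:
```python
from h import *
A=axes(.116);e=np.array([.508,-.0659,.077])
P=e+A@[.022,.146,.0045]
for s in (0,.0855): print("pointer pred s",s,proj(P+A[:,2]*s,"side"))
print("J px/mm x,y,z",[((proj(P+A[:,2]*.1+A[:,i]*.001,"side")-proj(P+A[:,2]*.1,"side"))).round(3) for i in range(3)])
for u in [(288.2,202.6),(286,204.5)]:
  for dy in (.000,.002):
    r=least_squares(lambda q:proj(P+A@[q[1],dy,q[0]],"side")-u,[.11,0]);print(u,dy,r.x)
for u in [(291.8,214.3),(291.8,215.2)]:
    r=least_squares(lambda q:proj(P+A@[q[1],0,q[0]],"side")-u,[.11,0]);print("now",u,r.x)
```

```text
pointer pred s 0 [306.47171462 244.11690259]
pointer pred s 0.0855 [291.41260399 214.15434867]
J px/mm x,y,z [array([-0.383,  0.107]), array([-0.118,  0.221]), array([-0.185, -0.367])]
(288.2, 202.6) 0.0 [ 0.11520708 -0.00589169]
(288.2, 202.6) 0.002 [ 0.11606924 -0.00692824]
(286, 204.5) 0.0 [0.11220757 0.0012774 ]
(286, 204.5) 0.002 [0.11307649 0.00022469]
now (291.8, 214.3) [ 0.0848903 -0.0007238]
now (291.8, 215.2) [0.08270497 0.00031865]
```

Remaining travel is about 29 mm. I'll go 26 mm and look.

{"name": "jog_arm", "arguments": {
  "motion": [
    {"offset": [-1, 0, -2], "roll": 0, "hand": 0},
    {"offset": [-2.5, 0, -5], "roll": 0, "hand": 0},
    {"offset": [-4, 0, -8.5], "roll": 0, "hand": 0},
    {"offset": [-5.5, 0, -11.5], "roll": 0, "hand": 0},
    {"offset": [-7, 0, -15], "roll": 0, "hand": 0},
    {"offset": [-8.5, 0, -18], "roll": 0, "hand": 0},
    {"offset": [-9.5, 0, -20.5], "roll": 0, "hand": 0},
    {"offset": [-10.5, 0, -22.5], "roll": 0, "hand": 0},
    {"offset": [-11, 0, -23.5], "roll": 0, "hand": 0},
    {"offset": [-11, 0, -23.5], "roll": 0, "hand": 0},
    {"offset": [-11, 0, -23.5], "roll": 0, "hand": 0}
  ]
}}

```text
clock: 6.93
tool_pos: [0.5417, -0.0616, 0.1699]
orientation: [179.9, -0.4, -173.3]
force: [-10.1, 2.4, 3.2]
opening: 0.0002
```

Run:
```python
from plant import ctrl,cams
import cv2,numpy as np
s=cams.snapshot("side")["img"][:,:,::-1]
cv2.imwrite("pics/c5.png",cv2.resize(s[185:222,270:320],(800,592),interpolation=cv2.INTER_CUBIC))
```

```text
(no output)
```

View pics/c5.png

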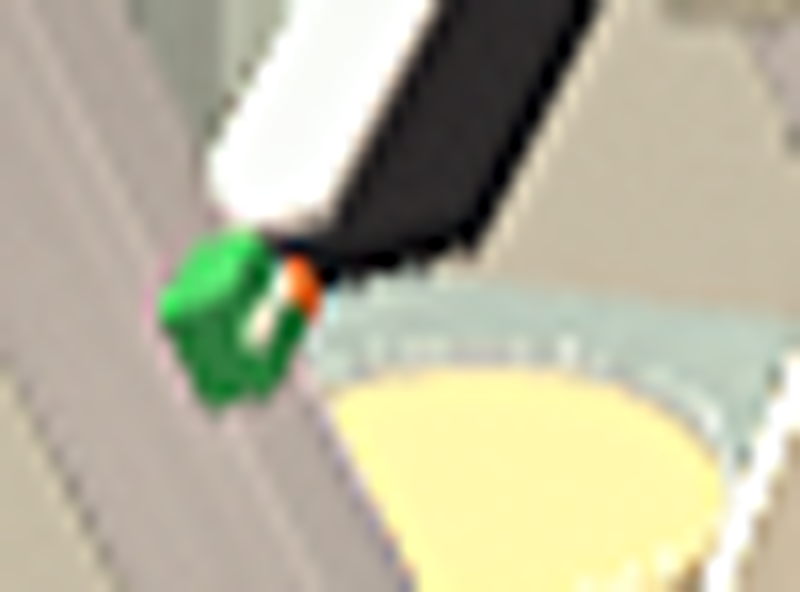

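The pointer is about 3 mm below the clip's white line, which agrees with the estimate. I'll push the last 3 mm, dwell, then draw straight back.

{"name": "jog_arm", "arguments": {
  "motion": [
    {"offset": [-0.7, 0, -1.5], "roll": 0, "hand": 0},
    {"offset": [-1.3, 0, -2.8], "roll": 0, "hand": 0},
    {"offset": [-1.3, 0, -2.8], "roll": 0, "hand": 0},
    {"offset": [-1.3, 0, -2.8], "roll": 0, "hand": 0},
    {"offset": [-1.3, 0, -2.8], "roll": 0, "hand": 0},
    {"offset": [-1.3, 0, -2.8], "roll": 0, "hand": 0},
    {"offset": [-1.3, 0, -2.8], "roll": 0, "hand": 0},
    {"offset": [0, 0, -2.8], "roll": 0, "hand": 0},
    {"offset": [2, 0, -2.8], "roll": 0, "hand": 0},
    {"offset": [6, 0, -2.8], "roll": 0, "hand": 0},
    {"offset": [20, 0, -2.8], "roll": 0, "hand": 0},
    {"offset": [45, 0, -2.8], "roll": 0, "hand": 0},
    {"offset": [70, 0, -2.8], "roll": 0, "hand": 0},
    {"offset": [70, 0, -2.8], "roll": 0, "hand": 0},
    {"offset": [70, 0, -2.8], "roll": 0, "hand": 0}
  ]
}}

```text
clock: 8.23
tool_pos: [0.4755, -0.0698, 0.1747]
orientation: [180.0, 0.1, -173.3]
force: [1.2, -0.8, 0.3]
opening: 0.0007
```

Run:
```python
from plant import ctrl,cams
import cv2,numpy as np
s=cams.snapshot("side")["img"][:,:,::-1];t=cams.snapshot("top")["img"][:,:,::-1]
o=np.zeros((600,800,3),np.uint8)
o[:,:400]=cv2.resize(s[185:230,275:305],(400,600),interpolation=cv2.INTER_CUBIC)
o[:300,400:]=cv2.resize(t[200:230,300:340],(400,300),interpolation=cv2.INTER_CUBIC)
o[300:,400:]=cv2.resize(t[180:360,200:440],(400,300))
cv2.imwrite("pics/c6.png",o)
```

```text
(no output)
```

View pics/c6.png

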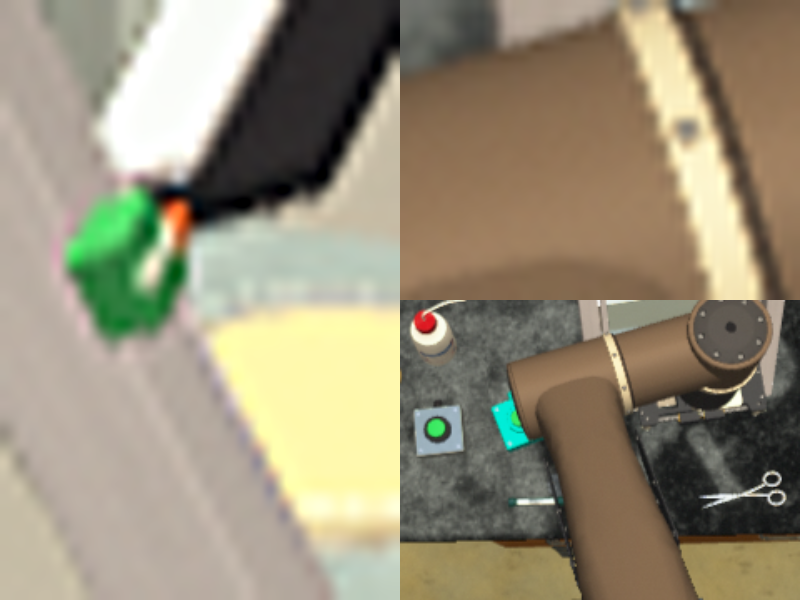

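The white line runs (150,275)–(170,238), and its extension meets the pointer at (177,222), so the window is level with the clip. The next move is to the grey box's button, staying high.

{"name": "jog_arm", "arguments": {
  "motion": [
    {"offset": [0, 0, -30], "roll": 0, "hand": 0},
    {"offset": [-48, 436, -30], "roll": 0, "hand": 0},
    {"offset": [-48, 436, -30], "roll": 0, "hand": 0},
    {"offset": [-48, 436, -30], "roll": 0, "hand": 0},
    {"offset": [-48, 436, -30], "roll": 0, "hand": 0},
    {"offset": [-48, 436, -30], "roll": 0, "hand": 0},
    {"offset": [-48, 436, -30], "roll": 0, "hand": 0},
    {"offset": [-48, 436, -30], "roll": 0, "hand": 0},
    {"offset": [-48, 436, -30], "roll": 0, "hand": 0},
    {"offset": [-48, 436, -30], "roll": 0, "hand": 0},
    {"offset": [-48, 436, -30], "roll": 0, "hand": 0},
    {"offset": [-48, 436, -30], "roll": 0, "hand": 0},
    {"offset": [-48, 436, -30], "roll": 0, "hand": 0},
    {"offset": [-48, 436, -30], "roll": 0, "hand": 0},
    {"offset": [-48, 436, -30], "roll": 0, "hand": 0},
    {"offset": [-48, 436, -30], "roll": 0, "hand": 0},
    {"offset": [-48, 436, -30], "roll": 0, "hand": 0},
    {"offset": [-48, 436, -30], "roll": 0, "hand": 0},
    {"offset": [-48, 436, -30], "roll": 0, "hand": 0}
  ]
}}

```text
clock: 9.92
tool_pos: [0.4729, 0.3683, 0.2043]
orientation: [180.0, 0.0, -173.4]
force: [1.1, 0.4, -0.1]
opening: 0.0007
```

Run:
```python
from plant import ctrl,cams
import cv2,numpy as np
s=cams.snapshot("side")["img"][:,:,::-1];t=cams.snapshot("top")["img"][:,:,::-1]
o=np.zeros((600,800,3),np.uint8)
o[:300,:400]=cv2.resize(s[140:440,110:510],(400,300))
o[300:,:400]=cv2.resize(t[120:345,150:450],(400,300))
o[:,400:]=cv2.resize(t[195:255,300:340],(400,600),interpolation=cv2.INTER_CUBIC)
cv2.imwrite("pics/c7.png",o)
```

```text
(no output)
```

View pics/c7.png

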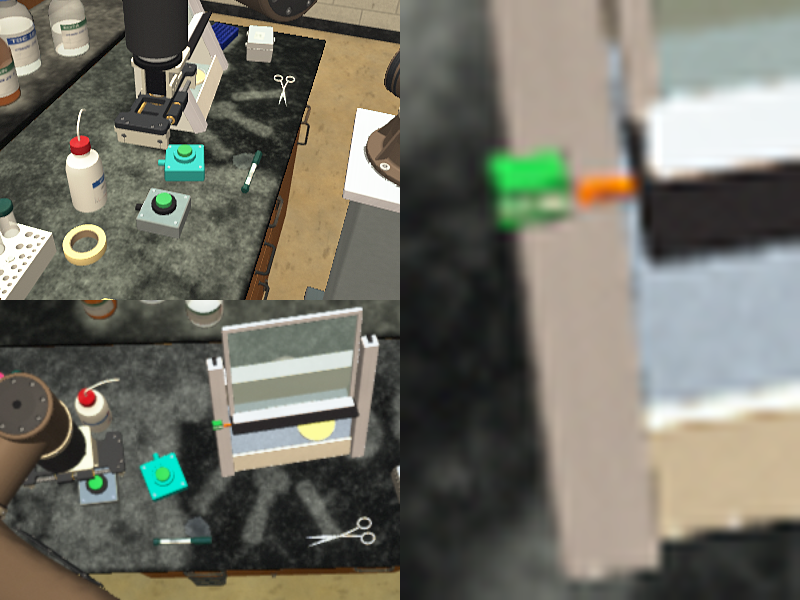

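Run:
```python
from h import *
print(tri((191,283),(215.5,192)), proj([.4729,.3683,.1933],"side"))
```

```text
(array([0.63802198, 0.37092943, 0.14267177]), np.float64(1.2760913651432872)) [270.7061587  281.31356456]
```

{"name": "jog_arm", "arguments": {
  "motion": [
    {"offset": [0, 0, 40], "roll": 0, "hand": 0},
    {"offset": [0, 0, 80], "roll": 0, "hand": 0},
    {"offset": [0, 0, 110], "roll": 0, "hand": 0},
    {"offset": [0, 0, 125], "roll": 0, "hand": 0},
    {"offset": [0, 0, 132], "roll": 0, "hand": 0},
    {"offset": [0, 0, 136], "roll": 0, "hand": 0},
    {"offset": [0, 0, 136], "roll": 0, "hand": 0},
    {"offset": [0, 0, 136], "roll": 0, "hand": 0}
  ]
}}

```text
clock: 10.68
tool_pos: [0.4732, 0.3694, 0.0692]
orientation: [179.9, 0.1, -173.3]
force: [0.1, -0.6, 2.9]
opening: 0.0005
```

{"name": "jog_arm", "arguments": {
  "motion": [
    {"offset": [0, 0, 2], "roll": 0, "hand": 0},
    {"offset": [0, 0, 4], "roll": 0, "hand": 0},
    {"offset": [0, 0, 6], "roll": 0, "hand": 0},
    {"offset": [0, 0, 8], "roll": 0, "hand": 0},
    {"offset": [0, 0, 8], "roll": 0, "hand": 0},
    {"offset": [0, 0, 8], "roll": 0, "hand": 0}
  ]
}}

```text
clock: 11.18
tool_pos: [0.4735, 0.3699, 0.063]
orientation: [179.9, 0.2, -173.2]
force: [-5.5, -4.7, 22.7]
opening: 0.0003
```

Run:
```python
from plant import ctrl,cams
import cv2
s=cams.snapshot("side")["img"][:,:,::-1]
cv2.imwrite("pics/c8.png",cv2.resize(s[300:390,230:330],(660,594),interpolation=cv2.INTER_CUBIC))
```

```text
(no output)
```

View pics/c8.png

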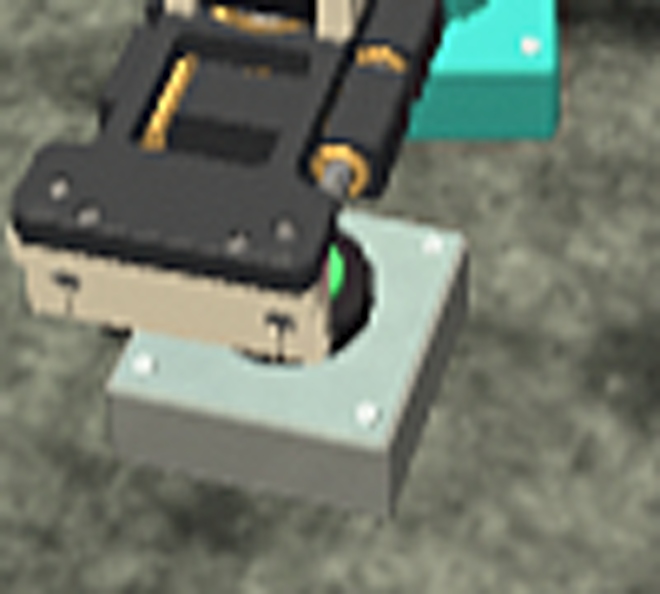

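{"name": "jog_arm", "arguments": {
  "motion": [
    {"offset": [0, 0, -3], "roll": 0, "hand": 0},
    {"offset": [0, 0, -3], "roll": 0, "hand": 0},
    {"offset": [0, 0, -3], "roll": 0, "hand": 0}
  ]
}}

```text
clock: 11.48
tool_pos: [0.4734, 0.3698, 0.064]
orientation: [179.9, 0.1, -173.3]
force: [0.7, -0.0, 4.3]
opening: 0.0009
```

{"name": "jog_arm", "arguments": {
  "motion": [
    {"offset": [0, 0, -2], "roll": 0, "hand": 0},
    {"offset": [0, 0, -2], "roll": 0, "hand": 0},
    {"offset": [0, 0, -2], "roll": 0, "hand": 0}
  ]
}}

```text
clock: 11.73
tool_pos: [0.4733, 0.3697, 0.0653]
orientation: [179.9, 0.1, -173.3]
force: [1.6, 1.5, 4.0]
opening: 0.0008
```

{"name": "jog_arm", "arguments": {
  "motion": [
    {"offset": [0, 0, -2], "roll": 0, "hand": 0},
    {"offset": [0, 0, -2], "roll": 0, "hand": 0},
    {"offset": [0, 0, -2], "roll": 0, "hand": 0}
  ]
}}

```text
clock: 11.98
tool_pos: [0.4725, 0.369, 0.0668]
orientation: [180.0, -0.0, -173.3]
force: [1.6, 1.2, 3.2]
opening: 0.0002
```

{"name": "jog_arm", "arguments": {
  "motion": [
    {"offset": [0, 0, -2], "roll": 0, "hand": 0},
    {"offset": [0, 0, -2], "roll": 0, "hand": 0},
    {"offset": [0, 0, -2], "roll": 0, "hand": 0}
  ]
}}

```text
clock: 12.23
tool_pos: [0.4722, 0.3686, 0.0686]
orientation: [-180.0, -0.0, -173.3]
force: [-0.1, 0.3, 1.6]
opening: 0.0005
```

The spring force falls from 4.3 N to 1.6 N between z = 0.064 and 0.0686, with a hard stop (22.7 N) at 0.063. That is about 6 mm of travel, so the press was full. I'll lift off.

{"name": "jog_arm", "arguments": {
  "motion": [
    {"offset": [0, 0, -30], "roll": 0, "hand": 0},
    {"offset": [0, 0, -65], "roll": 0, "hand": 0},
    {"offset": [0, 0, -100], "roll": 0, "hand": 0},
    {"offset": [0, 0, -130], "roll": 0, "hand": 0},
    {"offset": [-10, 120, -150], "roll": 0, "hand": 0},
    {"offset": [-10, 120, -150], "roll": 0, "hand": 0},
    {"offset": [-10, 120, -150], "roll": 0, "hand": 0},
    {"offset": [-10, 120, -150], "roll": 0, "hand": 0},
    {"offset": [-10, 120, -150], "roll": 0, "hand": 0},
    {"offset": [-10, 120, -150], "roll": 0, "hand": 0}
  ]
}}

```text
clock: 13.07
tool_pos: [0.4677, 0.4885, 0.2174]
orientation: [-179.9, -0.1, -173.3]
force: [-0.3, -0.7, -0.5]
opening: 0.0002
```

Run:
```python
from plant import ctrl,cams
import cv2,numpy as np
s=cams.snapshot("side")["img"][:,:,::-1];t=cams.snapshot("top")["img"][:,:,::-1]
o=np.zeros((600,800,3),np.uint8)
o[:300,:400]=cv2.resize(t[120:345,150:450],(400,300))
o[300:,:400]=cv2.resize(t[240:277,200:250],(400,300),interpolation=cv2.INTER_CUBIC)
o[:,400:]=cv2.resize(s[185:230,275:305],(400,600),interpolation=cv2.INTER_CUBIC)
cv2.imwrite("pics/c9.png",o);print(ctrl.get_obs()["force"])
```

```text
[ 0.30904991  0.56927167 -0.00402841]
```

View pics/c9.png

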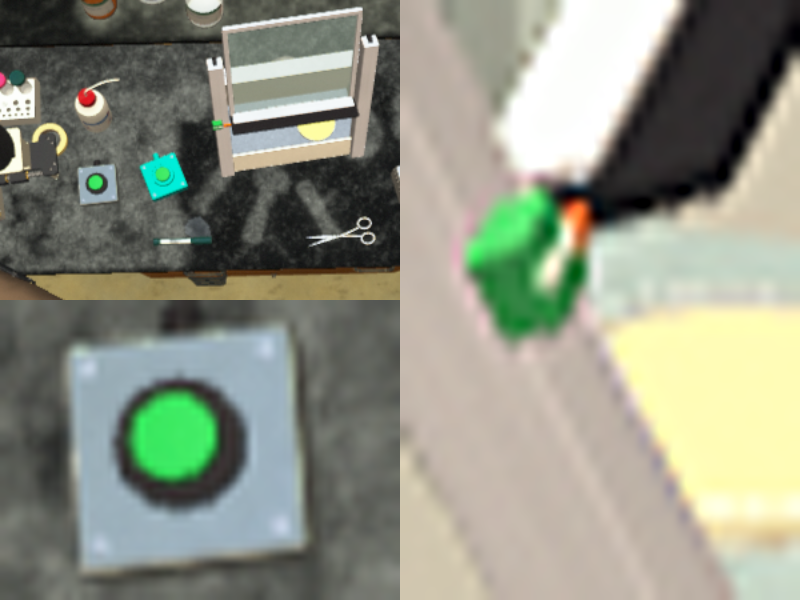

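The pointer is still level with the clip's white line (right panel, about (577,222)). The button is up, the loose things in view are undisturbed, and the arm is touching nothing.

```bash
python3 -c "
from plant import order
print(order.close_job())"
```

```text
the job is handed in; nothing more can be done
None
```

The window is set level with the green clip, the green button on the grey box has been pressed fully and is back up, and the job is handed in at about 13 s. The hand-in reports no verdict.

- **Window:** I pushed it up about 115 mm along its slope with the closed fingertips, then drew straight back. In the last side picture the orange pointer lines up with the clip's white line. An earlier top view put it about 2 mm high, against the 10 mm allowed.
- **Pushing method:** The tool can only point straight down, so the fingertips could not get fully beneath the lip. They bore on its lower front edge instead, with about 10 N. I saw no sign of contact with the pane or its ledge, though I could not measure that separately.
- **Button:** It reached a hard stop at 22.7 N. Lifting off, a spring force of up to about 4 N faded over roughly 6 mm, which matches the full travel. The last picture shows it up.
- **Other things:** The clip looks unmoved. The wash bottle, tape, marker, scissors and petri dish look undisturbed. Only the edge of the tip box was in the last view, so I did not recheck it there. The final force reading was about zero.
- **Disagreement:** The first camera estimates of height came out 4–7 mm low for the lip and the button. I found both by contact instead.

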